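Tighten the disc cutter's clamp screw to the click

ROBOT

A 6-joint arm with a two-finger parallel gripper is mounted at the origin on the work surface. World frame = base frame: x ahead of the robot, y to its left, z up, the work surface at z = 0. Lengths are in m, angles in degrees, forces in N, time in s.
With the tool pointing down it reaches from about 0.375 to 0.9 m from the base axis. Payload 3.1 kg.
Tool frame: the origin (TCP) lies midway between the tips of the shut fingers; the grasp point (between the pads) lies 19 mm behind it; z points along the fingers, y is the line along which they close (so a half turn about z gives the same grasp; the last joint's range is limited). The gripper opens to 85 mm and grips with 20 to 120 N. Pads are 22 mm wide; open, the fingers measure 114 mm over their backs; the gripper's body (76 mm by 85 mm) begins 54 mm behind the grasp point. The pads swing forward as they close: fully open they stand 13 mm farther back than shut.
Start: joints at [61.278, 30.224, 82.088, -0, 67.689, -10.227], TCP at [0.198, 0.593, 0.231] pointing down, gripper open.
Joint ranges: [-176.69, 176.69], [-43.24, 126.21], [12.49, 139.97], [-82, 262], [0, 151.66], [-163.58, 163.58]. Speed limits (degrees/s): [159.86, 159.86, 180, 180, 180, 180].

INTERFACE

Orientations are given as a 3x3 rotation matrix whose columns are the frame's x, y, z axes.
In Python, from bench import * gives the robot as it stands.
- The arm moves only by the shell command python3 -m creep 'ROWS' [OPENING] [FORCE]. ROWS is JSON, a list of rows, each an object with "linear": the shift along the world's x, y, z in units of 30 mm (1.0 is 30 mm), a list of three; "turn": the turn, a rotation vector about the world's x, y, z in degrees, a list of three. A call has 1 to 20 rows; each row shifts and turns the commanded pose from where the row before left it; what a row does not reach is not made up. A row lasts 1/8 s, in which the tool goes at most 62.5 mm and 10.7 degrees, less where a joint would pass 70% of its speed; a pose out of reach is approached as far as the arm can. A call is refused whole if a number of a shift passes 1 or a number of a turn 10.7, either way. A call with a gripper value outside its range is refused whole. OPENING is the finger opening in mm, from 0 to 85.4, set as the call begins (- or left out, the last holds). The fingers move at their own pace and stop on an object; FORCE is the grip in N (left out, the last holds). Time passes only in rows, so rows that do not move let the fingers close. It gives the time, the measured TCP pose, the force, the opening and the grip force at its end, in the units of the state.
- sense(): the state, without advancing time (a new reading comes with each control period).
- snapshot(name): name is "scene" or "top"; returns (picture, depth): 480x640x3 uint8, red, green, blue; 480x640 float32, m along the optical axis (not along the pixel's ray), 0 where there is no reading.
- calibration(name): a dict with "vertical_fov" (degrees; the focal length in pixels is half the picture's height over the tangent of half this angle, whatever the lens; pixels are square), "cx", "cy" (the principal point, pixels), "world_to_cam" (4x4, takes a point from world to camera coordinates). Camera axes: x right, y down, z forward; pixel columns grow to the right and rows downward; lengths in m; the calibration is good to about 2 mm. A picture is of the moment at which its call begins. calibration takes no time and is no camera call.
- sign_off(): hands the job in; it is judged then, once.
The state is a dict: "clock": time; "joint_pos": joint angles; "qd": joint speeds; "tau": joint torques, N m; "tool_pos": TCP position; "tool_rot": TCP orientation; "wrist_force": force on the tool from outside, world axes, zero at the start; "moment": the same for the moment, N m; "gripper_width": finger opening in m; "finger_force": force on a finger pad.
Only numpy, scipy, OpenCV 4.12 (cv2) and the standard library are available. Lean on these libraries where they do the work, as an engineer would, in place of code of your own. Each camera call takes 0.05 s, during which the arm holds its last target. There are 200 camera calls.

TASK

Take the red-handled click wrench from the grey felt mat, fit its slot over the flat brass head of the disc cutter's clamp screw and turn it clockwise until it breaks over with a click, then stop at once without pushing on past the click. Lift the wrench off, leaving the screw tight, and lay it gently back flat on the grey mat, without disturbing anything else on the bench.

Things in the scene. Friction and masses are not known exactly. Their poses are not given: they have to be found in the camera images.
- cutter: Jeweller's disc cutter, fixed: two stacked steel plates 94 x 84 mm (x, y), top face 41 mm above the bench, with a round aluminium collar (46 mm across) in the middle whose top is 52 mm above the bench; the clamp screw's flat brass head stands on the collar. Origin: centre of its underside; z up.
- tang (a point): Flat brass head (tang) of the clamp screw, standing on the collar: 36 mm long (its x axis), 10 mm wide (y), 14 mm high. This point is the centre of its foot, on the screw's axis, level with the collar's top; z up. Turns with the screw. Tightens clockwise seen from above: runs light (0.25 N m of friction) for 0.45 to 0.8 rad, differing each time, then comes home on a hard stop.
- tang_end (a point): Point on the tang's foot 18 mm along its x axis from tang; turns with the screw.
- wrench: Click torque wrench, loose, 0.34 kg (+/- 15 %), lying flat, 236 mm long. Origin: on the socket's turning axis, level with its underside; x runs from the handle (-x) to the head, whose end is at x = +31 mm; z up. Head: two steel cheeks (59 mm over both, from 6 mm up) around a dark steel socket block. Red grip, then a black butt 26 mm wide. Balance point near x = -75 mm.
- wrench_head (a point): Point at the wrench's origin, turning with the handle (same axes). The handle is held rigid to the socket block up to about 0.75 N m clockwise about the socket's axis (6.5 N at mid grip), then breaks over: the resistance falls to two thirds by 0.06 rad, to a fifth by 0.14 rad; hard stop at 0.155 rad. It springs back when unloaded.
- socket_mouth (a point): Centre of the underside of the socket block (62 x 34 x 18 mm), on its axis; its through slot is 42 mm long (x), 13 mm wide (y), edges chamfered. Fits the tang either way round, with about 0.1 rad of play each way. At rest its axes are the wrench's. A click counts when the handle has turned 0.025 rad against the block; beyond 0.14 rad it was pushed past its click: spoiled.
- wrench_grip (a point): Middle of the red grip: 115 mm behind the socket's axis, 14.5 mm above the wrench's underside. The grip is 70 mm long, 18 mm wide and reaches from 4 to 25 mm above the underside.
- wrench_butt (a point): Underside of the wrench's butt, 197 mm behind the socket's axis.
- mat: Grey felt mat, fixed, 300 x 120 mm (x, y), 4 mm thick, where the wrench starts and must return. Origin: centre of its underside.
- hammer: small hammer with a wooden handle, about 270 mm long, lying on the bench beyond the work; leave alone
- flux_jar: amber glass jar, 52 mm across, 60 mm high, standing; leave alone
- dish: white bowl 90 mm across, 30 mm high; leave alone
- ring_a: brass ring blank, 26 mm across, 10 mm high, lying flat; leave alone
- ring_b: silver-coloured ring blank, 28 mm across, 8 mm high, lying flat; leave alone
- dapping_block: steel cylinder 48 mm across, 40 mm high, standing; leave alone
- screwdriver: screwdriver lying on the bench at the side; leave alone
Not all that is in view belongs to the job. Leave any pink or purple look-alike of the wrench alone. There is more than one size of the cutter; the one meant has the size given above.

How it is judged (in metres and radians):
On the way, in this order (a step that is already met when the one before it is completed fails the run):
1. the wrench's slot is seated over the screw's tang, down on the collar (horizontal distance between socket_mouth and tang below 0.006 m and z of socket_mouth in the frame of tang between -0.006 and 0.005 m), for 0.2 s.
2. with the wrench seated and the screw home, the wrench breaks over (clicks): handle turned more than 0.025 rad against its socket (all of step 1 and y of tang_end in the frame of cutter below -0.0045 m and angle between the x axis of wrench_head and the x axis of socket_mouth, either way round above 0.025 rad), for 0.02 s.
At the end, for the whole second after the job is handed in: The wrench has clicked, is relaxed (break-over within 0.02 rad of rest), and lies flat (tilt under 0.08 rad, at rest) on the grey mat with its socket axis and its butt both over the mat and within 6 mm of its surface; the screw is still tight (within about 0.1 rad of home) (x of wrench_head in the frame of mat between -0.15 and 0.15 m and y of wrench_head in the frame of mat between -0.06 and 0.06 m and z of each of wrench_head, wrench_butt in the frame of mat below 0.01 m and x of wrench_butt in the frame of mat between -0.15 and 0.15 m and y of wrench_butt in the frame of mat between -0.06 and 0.06 m and y of tang_end in the frame of cutter below -0.0045 m and angle between wrench's own z axis and vertical below 0.08 rad and linear speed of wrench below 0.02 m/s and angle between the x axis of wrench_head and the x axis of socket_mouth, either way round below 0.02 rad); the robot touches nothing.
It fails at once if the wrench is pushed on past its click (handle turned more than 0.14 rad against the socket) (angle between the x axis of wrench_head and the x axis of socket_mouth, either way round above 0.14 rad).
It fails at once if the wrench is dropped on the mat (faster than 0.6 m/s within 30 mm of it) (z of wrench_head in the frame of mat below 0.034 m and linear speed of wrench above 0.6 m/s).
It fails at once if another thing on the bench is shifted by more than 20 mm (distance of any of hammer, flux_jar, dish, ring_a, ring_b, dapping_block, screwdriver from where it was at the start of the episode above 0.02 m).
It also fails if it takes over 61 s, if anything falls off the work surface, if the arm or the gripper's body presses on something with over 40 N, if the wrist force passes 120 N, or if a joint passes its speed limit or range.

## Working session

There is one attempt and no reset: what is moved stays moved. The work goes in short steps, Python scripts to look and compute and a shell command to move; the robot and the scene stay as the last step left them, time stands still between calls to the robot, and variables do not carry over. Pictures are saved under pics/ and viewed, at most 10 in all, crops included, and the job is handed in when it is done.

```bash
mkdir -p pics; cat > h.py <<'E'
from bench import *
import numpy as np, cv2
def grab(name,tag):
    p,d=snapshot(name); np.savez(f'{tag}.npz',p=p,d=d); cv2.imwrite(f'pics/{tag}.png',p[...,::-1]); return p,d
def cam(name):
    c=calibration(name); f=240/np.tan(np.radians(c['vertical_fov']/2)); return f,c['cx'],c['cy'],np.linalg.inv(np.array(c['world_to_cam']))
def cloud(name,d):
    f,cx,cy,T=cam(name); v,u=np.mgrid[:480,:640]
    P=np.stack([(u-cx)/f*d,(v-cy)/f*d,d,np.ones_like(d)],-1)@T.T
    return P[...,:3]
def crop(p,u0,v0,u1,v1,s,fn):
    cv2.imwrite(fn,cv2.resize(p[v0:v1,u0:u1,::-1],None,fx=s,fy=s,interpolation=cv2.INTER_CUBIC))
E
python3 - <<'E'
from h import *
for n in('scene','top'):
    p,d=grab(n,n+'0')
    f,cx,cy,T=cam(n); print(n,f,cx,cy,T.round(3).tolist())
s=sense(); print({k:np.round(v,3).tolist() for k,v in s.items()})
E
```

```text
scene 441.4562496688568 314.3545894813657 242.5210028526838 [[-0.83, 0.374, -0.415, 0.916], [0.558, 0.534, -0.635, 0.588], [-0.016, -0.759, -0.651, 0.726], [0.0, 0.0, 0.0, 1.0]]
top 435.7126997692323 319.5897443296507 244.25096197448377 [[-0.01, -0.994, 0.108, 0.379], [-1.0, 0.01, -0.005, -0.077], [0.004, -0.108, -0.994, 1.313], [0.0, 0.0, 0.0, 1.0]]
{'clock': 0.1, 'joint_pos': [61.279, 30.275, 82.147, -0.002, 67.689, -10.227], 'qd': [0.046, -0.191, -0.173, 0.017, 0.156, -0.026], 'tau': [-0.001, -44.331, -17.858, -0.0, 0.004, 0.0], 'tool_pos': [0.198, 0.592, 0.23], 'tool_rot': [[-0.948, 0.317, -0.001], [0.317, 0.948, -0.002], [0.0, -0.002, -1.0]], 'wrist_force': [0.059, 0.189, 0.712], 'moment': [-0.006, -0.019, -0.033], 'finger_force': 0.0, 'gripper_width': 0.085}
```

View pics/top0.png

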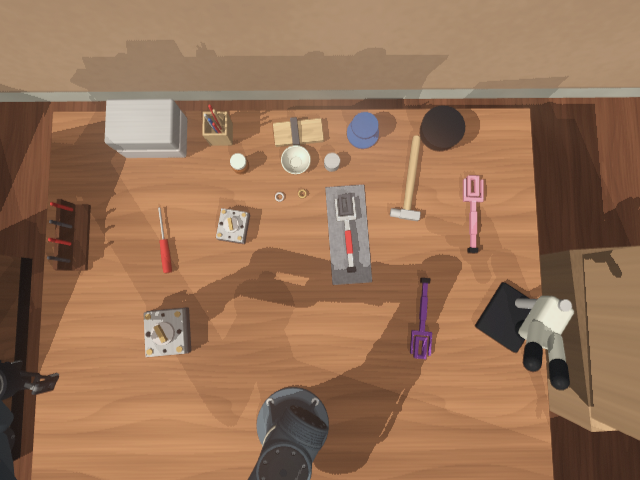

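View pics/scene0.png

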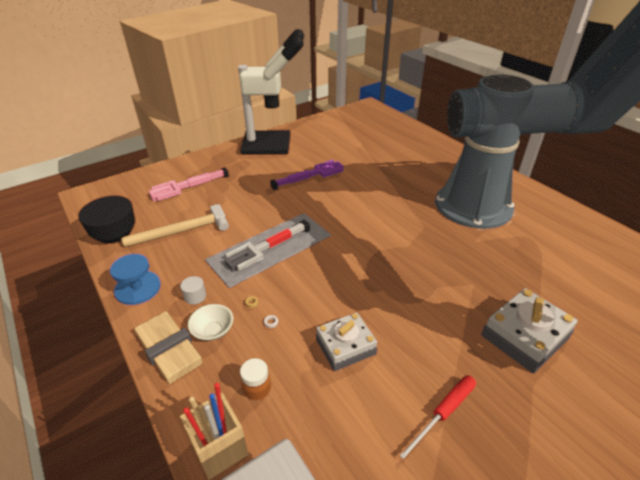

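Top view: the red-handled wrench lies on the grey mat at (347,230), with pink (474,213) and purple (423,320) look-alikes. There are two cutters, a smaller one at (233,226) and a larger one at (166,333). Next I'll measure sizes with depth and enlarge.

```bash
python3 - <<'E'
from h import *
z=np.load('top0.npz'); p,d=z['p'],z['d']; P=cloud('top',d)
a=cv2.resize(p[195:255,205:265,::-1],(400,400),interpolation=cv2.INTER_CUBIC)
b=cv2.resize(p[300:365,135:200,::-1],(400,400),interpolation=cv2.INTER_CUBIC)
cv2.imwrite('pics/cut.png',np.hstack([a,b]))
crop(p,310,175,385,290,5,'pics/wr.png')
for n,(u0,v0,u1,v1) in dict(small=(205,195,265,255),big=(135,300,200,365)).items():
    Q=P[v0:v1,u0:u1].reshape(-1,3); print(n,'z pct',np.percentile(Q[:,2],[1,10,30,50,70,90,95,98,99.5]).round(4))
    for lo,hi in((.02,.1),(.036,.046),(.048,.056),(.058,.08)):
        m=Q[(Q[:,2]>lo)&(Q[:,2]<hi)]
        if len(m)>5:
            r=cv2.minAreaRect((m[:,:2]*1000).astype(np.float32)); print(lo,hi,len(m),np.round(r[0],1),np.round(r[1],1),round(r[2],1),'med',np.median(m,0).round(4))
E
```

```text
small z pct [-0.0065 -0.0034 -0.0011  0.0006  0.004   0.0427  0.0489  0.0546  0.068 ]
0.02 0.1 892 [576.3 176.9] [83.9 93. ] 81.1 med [0.574  0.1729 0.0415]
0.036 0.046 596 [577.5 177.2] [80.7 90.2] 80.5 med [0.5748 0.1742 0.0409]
0.048 0.056 131 [576.  171.9] [65.7 78.2] 82.8 med [0.576  0.1725 0.0515]
0.058 0.08 44 [577.5 177.5] [35.6  9.8] 13.9 med [0.5768 0.1764 0.0667]
big z pct [-0.0059 -0.0025  0.0005  0.0065  0.0567  0.0686  0.0743  0.091   0.0958]
0.02 0.1 2022 [268.6 361.4] [131. 117.] 4.1 med [0.2703 0.3521 0.058 ]
0.036 0.046 48 [282.3 312.6] [135.   48.5] 27.4 med [0.2719 0.3068 0.0411]
0.048 0.056 434 [268.  362.2] [125.9 113.9] 4.5 med [0.2752 0.3517 0.0544]
0.058 0.08 890 [268.3 360.8] [124.5 110.6] 4.9 med [0.2681 0.3546 0.0612]
```

View pics/cut.png

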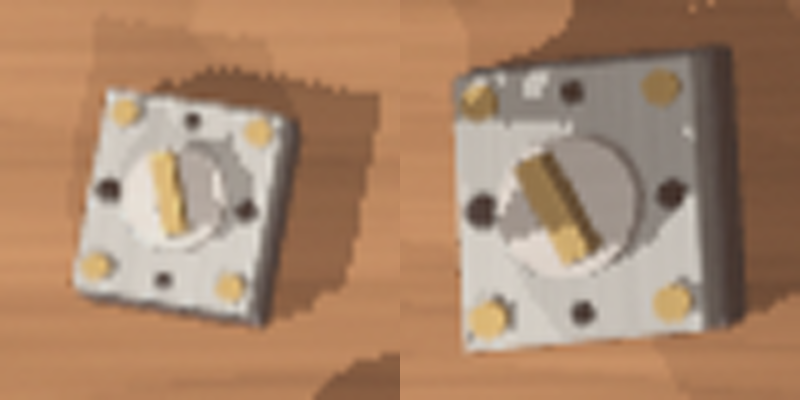

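View pics/wr.png

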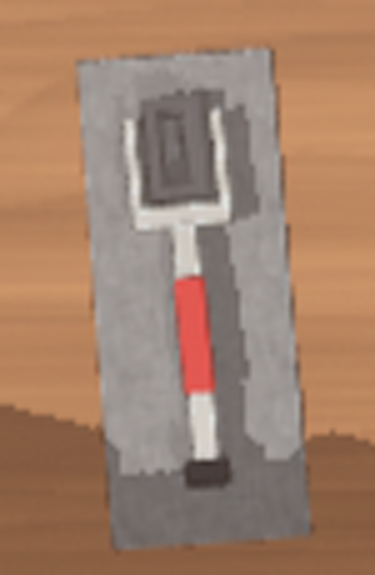

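The small cutter at top (233,226) measures 92×83 mm with its top at 41 mm, so it is the one meant. The other is about 125×112 mm and 58 mm high. The crop confirms its brass tang runs about 14° in world. The wrench is the one with the red grip on the grey mat, not the pink or purple one. Now I'll fit poses in both cameras.

```bash
cat >> h.py <<'E'
def rays(n,uv,z):
    f,cx,cy,T=cam(n); uv=np.asarray(uv,float); D=np.c_[(uv[:,0]-cx)/f,(uv[:,1]-cy)/f,np.ones(len(uv))]@T[:3,:3].T
    C=T[:3,3]; return C+D*((z-C[2])/D[:,2])[:,None]
def line(X):
    c=X.mean(0); u=np.linalg.svd(X-c)[2][0]; u*=np.sign(u[0]); return c,u,np.degrees(np.arctan2(u[1],u[0]))
E
python3 - <<'E'
from h import *
for n in('top','scene'):
    z=np.load(n+'0.npz'); p,d=z['p'],z['d']; P=cloud(n,d); hsv=cv2.cvtColor(p,cv2.COLOR_RGB2HSV)
    near=lambda c,r:np.hypot(P[...,0]-c[0],P[...,1]-c[1])<r
    red=(((hsv[...,0]<6)|(hsv[...,0]>174))&(hsv[...,1]>130)&(hsv[...,2]>90)&(P[...,0]>.4)&(P[...,0]<.75)&(P[...,1]>-.22)&(P[...,1]<-.06))
    v,u=np.nonzero(red); X=rays(n,np.c_[u,v],.027 if n=='top' else .024)[:,:2]; c,ax,a=line(X); t=(X-c)@ax
    print(n,'grip',len(X),c.round(4),'ang',a.round(2),'extent',t.min().round(4),t.max().round(4),'zmed',np.median(P[red][:,2]).round(4))
    W=P[(P[...,2]>.014)&(P[...,2]<.06)&near((.59,-.145),.16)&(np.abs((P[...,:2]-c)@[-ax[1],ax[0]])<.035)]
    t=(W[:,:2]-c)@ax; s=(W[:,:2]-c)@[-ax[1],ax[0]]
    print(' wrench t',np.percentile(t,[0,.5,99.5,100]).round(4)); h=t>.085; print(' head s',np.percentile(s[h],[1,50,99]).round(4),'z',np.percentile(W[h][:,2],[50,95]).round(4))
    # tang
    tm=(P[...,2]>.060)&(P[...,2]<.08)&near((.577,.177),.035)
    v,u=np.nonzero(tm); X=rays(n,np.c_[u,v],.066)[:,:2]; r=cv2.minAreaRect((X*1000).astype(np.float32)); print(' tang',len(X),X.mean(0).round(4),line(X)[2].round(1),r)
    br=(hsv[...,0]>14)&(hsv[...,0]<28)&(hsv[...,1]>90)&near((.577,.177),.024)&(P[...,2]>.05)
    X=P[br]; print(' brass',len(X),X.mean(0).round(4),line(X[:,:2])[2].round(1))
    col=(P[...,2]>.0485)&(P[...,2]<.056)&near((.577,.177),.0245); print(' collar mid',((P[col].max(0)+P[col].min(0))/2).round(4),col.sum())
    M=P[(hsv[...,1]<60)&near((.58,-.14),.2)&(P[...,2]>-.004)&(P[...,2]<.012)&(P[...,1]<-.06)&(P[...,1]>-.24)]
    print(' mat',cv2.minAreaRect((M[:,:2]*1000).astype(np.float32)), 'z',np.median(M[:,2]).round(4))
crop(np.load('scene0.npz')['p'],200,210,340,290,5,'pics/sw.png')
E
```

```text
top grip 133 [ 0.5265 -0.1684] ang 4.89 extent -0.0338 0.0341 zmed 0.0283
 wrench t [-0.0906 -0.0898  0.2244  0.2249]
 head s [-0.0294  0.0007  0.0294] z [0.0222 0.0276]
 tang 43 [0.5769 0.1771] 14.7 ((577.815673828125, 176.81927490234375), (34.669273376464844, 10.154504776000977), 11.844568252563477)
 brass 41 [0.5774 0.1761 0.0653] 13.1
 collar mid [0.5771 0.177  0.0523] 122
 mat ((579.031494140625, -167.94378662109375), (350.64312744140625, 119.37539672851562), 3.485902786254883) z 0.0036
scene grip 231 [ 0.5289 -0.1635] ang 10.06 extent -0.0376 0.0391 zmed 0.0255
 wrench t [-0.0927 -0.0896  0.1435  0.1454]
 head s [-0.0341 -0.0047  0.0163] z [0.0206 0.0239]
 tang 100 [0.5803 0.179 ] 12.6 ((579.870849609375, 179.06317138671875), (37.40658950805664, 12.098480224609375), 11.436311721801758)
 brass 130 [0.5806 0.1785 0.0621] 10.5
 collar mid [0.5784 0.1766 0.0522] 258
 mat ((593.0922241210938, -166.62596130371094), (373.1739807128906, 120.04410552978516), 3.6967053413391113) z 0.0033
```

```bash
R='{"linear":[0.95,-1,0],"turn":[0,0,1.2]}'; python3 -m creep '[{"linear":[0.95,-1,0],"turn":[0,0,1.2]},{"linear":[0.95,-1,0],"turn":[0,0,1.2]},{"linear":[0.95,-1,0],"turn":[0,0,1.2]},{"linear":[0.95,-1,0],"turn":[0,0,1.2]},{"linear":[0.95,-1,0],"turn":[0,0,1.2]},{"linear":[0.95,-1,0],"turn":[0,0,1.2]},{"linear":[0.95,-1,0],"turn":[0,0,1.2]},{"linear":[0.95,-1,0],"turn":[0,0,1.2]},{"linear":[0.95,-1,0],"turn":[0,0,1.2]},{"linear":[0.95,-1,0],"turn":[0,0,1.2]},{"linear":[0.95,-1,0],"turn":[0,0,1.2]},{"linear":[0.95,-1,0],"turn":[0,0,1.2]},{"linear":[0,-1,0],"turn":[0,0,1.2]},{"linear":[0,-1,0],"turn":[0,0,1.2]},{"linear":[0,-1,0],"turn":[0,0,1.2]},{"linear":[0,-1,0],"turn":[0,0,1.2]},{"linear":[0,-1,0],"turn":[0,0,1.2]},{"linear":[0,-1,0],"turn":[0,0,1.2]},{"linear":[0,-1,0],"turn":[0,0,1.2]},{"linear":[0,-1,0],"turn":[0,0,1.2]}]' 60 40
python3 -m creep '[{"linear":[0,-1,-0.5],"turn":[0,0,0]},{"linear":[0,-1,-0.5],"turn":[0,0,0]},{"linear":[0,-1,-0.5],"turn":[0,0,0]},{"linear":[0,-1,-0.5],"turn":[0,0,0]},{"linear":[0,-1,-0.5],"turn":[0,0,0]},{"linear":[0,-0.3,-0.5],"turn":[0,0,0]},{"linear":[0,0,0],"turn":[0,0,0]},{"linear":[0,0,0],"turn":[0,0,0]}]'
```

```text
clock: 2.6
tool_pos: [0.5398, -0.0082, 0.2309]
tool_rot: [[-0.995, -0.097, -0.001], [-0.097, 0.995, 0.0], [0.001, 0.0, -1.0]]
wrist_force: [-0.3, -0.5, 0.4]
gripper_width: 0.0604
finger_force: 0.0
clock: 3.6
tool_pos: [0.5401, -0.1652, 0.1414]
tool_rot: [[-0.995, -0.097, -0.0], [-0.097, 0.995, 0.001], [0.0, 0.001, -1.0]]
wrist_force: [1.0, 1.0, -0.4]
gripper_width: 0.0597
finger_force: 0.0
```

```bash
python3 -m creep '[{"linear":[0.04,-0.06,-0.8],"turn":[0,0,-0.7]},{"linear":[0,0,-0.8],"turn":[0,0,0]},{"linear":[0,0,-0.8],"turn":[0,0,0]},{"linear":[0,0,-0.8],"turn":[0,0,0]},{"linear":[0,0,-0.6],"turn":[0,0,0]},{"linear":[0,0,-0.4],"turn":[0,0,0]},{"linear":[0,0,-0.25],"turn":[0,0,0]},{"linear":[0,0,0],"turn":[0,0,0]},{"linear":[0,0,0],"turn":[0,0,0]}]' 50 
python3 -m creep '[{"linear":[0,0,0],"turn":[0,0,0]},{"linear":[0,0,0],"turn":[0,0,0]},{"linear":[0,0,0],"turn":[0,0,0]},{"linear":[0,0,0],"turn":[0,0,0]},{"linear":[0,0,0],"turn":[0,0,0]},{"linear":[0,0,0],"turn":[0,0,0]},{"linear":[0,0,0],"turn":[0,0,0]},{"linear":[0,0,0],"turn":[0,0,0]}]' 0 70
python3 -c "from bench import *;s=sense();print(s['wrist_force'],s['moment'])"
```

```text
clock: 4.72
tool_pos: [0.5418, -0.1684, 0.0083]
tool_rot: [[-0.996, -0.084, 0.001], [-0.084, 0.996, -0.001], [-0.001, -0.001, -1.0]]
wrist_force: [0.3, -0.1, 0.4]
gripper_width: 0.0501
finger_force: 0.0
clock: 5.72
tool_pos: [0.5417, -0.1683, 0.0085]
tool_rot: [[-0.996, -0.084, 0.001], [-0.084, 0.996, -0.001], [-0.001, -0.001, -1.0]]
wrist_force: [-0.7, -0.9, 5.7]
gripper_width: 0.0166
finger_force: 69.0
[-0.67094925 -0.87785117  5.74378061] [-0.00837095  0.14436177 -0.01777993]
```

```bash
python3 -m creep '[{"linear":[0,0,0.2],"turn":[0,0,0]},{"linear":[0,0,0.4],"turn":[0,0,0]},{"linear":[0,0,0.7],"turn":[0,0,0]},{"linear":[0,0,0.8],"turn":[0,0,0]},{"linear":[0,0,0.7],"turn":[0,0,0]},{"linear":[0,0,0.4],"turn":[0,0,0]},{"linear":[0,0,0],"turn":[0,0,0]}]'
python3 -m creep '[{"linear":[-0.07,0.37,0],"turn":[0,0,0.3]},{"linear":[-0.15,0.77,0],"turn":[0,0,0.5]},{"linear":[-0.15,0.77,0],"turn":[0,0,0.5]},{"linear":[-0.15,0.77,0],"turn":[0,0,0.5]},{"linear":[-0.15,0.77,0],"turn":[0,0,0.6]},{"linear":[-0.15,0.77,0],"turn":[0,0,0.6]},{"linear":[-0.15,0.77,0],"turn":[0,0,0.6]},{"linear":[-0.15,0.77,0],"turn":[0,0,0.6]},{"linear":[-0.15,0.77,0],"turn":[0,0,0.6]},{"linear":[-0.15,0.77,0],"turn":[0,0,0.6]},{"linear":[-0.15,0.77,0],"turn":[0,0,0.6]},{"linear":[-0.15,0.77,0],"turn":[0,0,0.6]},{"linear":[-0.15,0.77,0],"turn":[0,0,0.6]},{"linear":[-0.15,0.77,0],"turn":[0,0,0.6]},{"linear":[-0.07,0.37,0],"turn":[0,0,0.3]},{"linear":[0,0,0],"turn":[0,0,0]},{"linear":[0,0,0],"turn":[0,0,0]},{"linear":[0,0,0],"turn":[0,0,0]}]'
python3 - <<'E'
from h import *
s=sense();print(s['wrist_force'],s['moment'])
a,_=grab('top','top1'); b,_=grab('scene','scene1')
x=cv2.resize(a[185:265,195:275,::-1],(400,400),interpolation=cv2.INTER_CUBIC)
y=cv2.resize(b[260:380,280:400,::-1],(400,400),interpolation=cv2.INTER_CUBIC)
cv2.imwrite('pics/hov.png',np.hstack([x,y]))
E
```

```text
clock: 6.6
tool_pos: [0.5418, -0.1682, 0.1047]
tool_rot: [[-0.996, -0.084, 0.001], [-0.084, 0.996, -0.001], [-0.001, -0.001, -1.0]]
wrist_force: [-0.4, 0.1, -4.7]
gripper_width: 0.0167
finger_force: 68.5
clock: 8.85
tool_pos: [0.479, 0.1537, 0.1038]
tool_rot: [[-0.975, -0.222, 0.0], [-0.222, 0.975, -0.0], [-0.0, -0.0, -1.0]]
wrist_force: [-1.1, -0.0, -4.0]
gripper_width: 0.0169
finger_force: 68.6
[-1.07477624 -0.01951237 -4.02775661] [0.01437778 0.04555741 0.03962427]
```

View pics/hov.png

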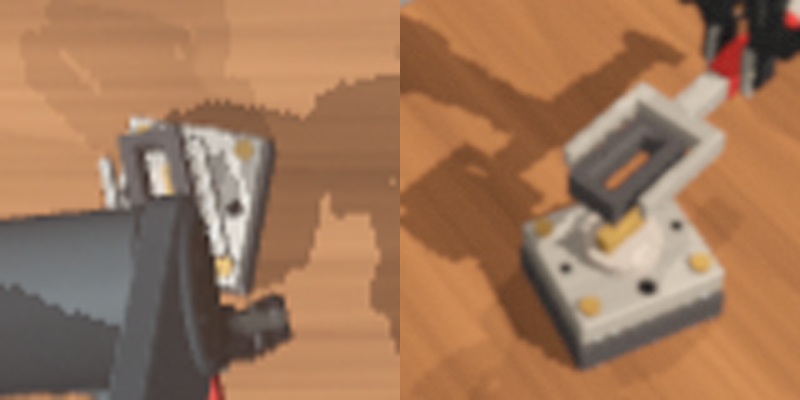

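Scene half of the crop (right) shows the block with its slot just above and behind the tang, at about scene px (343,310). The arm hides most of the top view. I'll fit the block in the scene camera's depth.

```bash
cat > m.py <<'E'
from h import *
import sys
z=np.load(sys.argv[1]); P=cloud('scene',z['d']); s=sense(); tp=np.array(s['tool_pos']); R=np.array(s['tool_rot'])
ax=-R[:2,0]; ay=np.array([-ax[1],ax[0]]); und=tp[2]-.0045; print('ang',np.degrees(np.arctan2(ax[1],ax[0])).round(2))
Q=P.reshape(-1,3); c0=tp[:2]+.1*ax
m=(np.hypot(*(Q[:,:2]-c0).T)<.065)&(Q[:,2]>und-.005)&(Q[:,2]<und+.05); Q=Q[m]; col=z['p'].reshape(-1,3)[m].astype(int)
t=(Q[:,:2]-tp[:2])@ax; w=(Q[:,:2]-tp[:2])@ay
print('z pct',np.percentile(Q[:,2],[5,50,95]).round(4))
top=Q[:,2]>und+.012
A=np.c_[t[top],w[top],np.ones(top.sum())]; k=np.linalg.lstsq(A,Q[top,2],rcond=None)[0]; r=Q[top,2]-A@k; g=np.abs(r)<.004
k=np.linalg.lstsq(A[g],Q[top,2][g],rcond=None)[0]; print('plane slopes t,w',k.round(3),'z at t=.1',(k[0]*.1+k[2]).round(4),'n',g.sum())
tt,ww=t[top],w[top]; cc=col[top].sum(1)
print('all top: t',np.percentile(tt,[0,1,99,100]).round(4),'w',np.percentile(ww,[0,1,99,100]).round(4))
dk=cc<330; print('dark n',dk.sum(),'t',np.percentile(tt[dk],[0,2,98,100]).round(4),'w',np.percentile(ww[dk],[0,2,98,100]).round(4))
H=np.histogram2d(tt,ww,bins=[np.arange(.03,.15,.004),np.arange(-.036,.037,.004)])[0].astype(int)
for a,row in zip(np.arange(.03,.15,.004),H): print(f'{a:.3f}',' '.join(f'{x:2d}' for x in row))
E
python3 m.py scene1.npz
```

```text
ang 12.84
z pct [0.103  0.1153 0.1191]
plane slopes t,w [-0.03  -0.003  0.119] z at t=.1 0.1159 n 905
all top: t [0.0356 0.0374 0.1313 0.1324] w [-0.0306 -0.0288  0.0298  0.0305]
dark n 447 t [0.0633 0.0687 0.1314 0.1324] w [-0.018  -0.0168  0.0172  0.0181]
0.030  0  0  0  0  0  0  0  0  0  0  0  0  0  0  0  0  0  0
0.034  0  0  0  0  0  0  0  1  3  4  5  0  0  0  0  0  0  0
0.038  0  0  0  0  0  0  0  5  2  3  3  0  0  0  0  0  0  0
0.042  0  0  0  0  0  0  0  2  3  2  7  0  0  0  0  0  0  0
0.046  0  0  0  0  0  0  0  3  3  5  6  0  0  0  0  0  0  0
0.050  0  0  0  1  1  1  3  2  4  4  3  2  2  2  0  2  0  0
0.054  0  2  4  3  3  2  3  3  4  4  4  3  4  3  5  4  3  0
0.058  0  1  3  3  4  4  4  3  3  5  3  3  3  4  4  3  5  0
0.062  0  1  5  8  4  7  5  6  7  6  5  6  6  7  3  4  3  0
0.066  0  2  3  4  0  2  1  0  1  1  1  0  0  0  0  4  3  0
0.070  0  1  2  3  1  2  3  3  4  3  3  4  6  3  0  4  4  0
0.074  0  1  5  3  0  4  4  7  4  4  4  3  4  4  1  3  2  0
0.078  0  1  2  4  1  4  4  6  3  2  5  3  3  3  1  3  5  0
0.082  0  1  6  1  2  3  4  3  0  0  0  3  3  3  1  3  6  0
0.
[... 197 characters left out ...]
2  5  6  2  0  0  1  2  5  3  0  3  5  0
0.102  0  2  3  5  2  3  5  3  0  0  0  4  3  3  0  3  3  0
0.106  0  1  4  4  1  2  5  4  0  0  0  2  6  3  1  4  6  0
0.110  0  0  4  2  1  3  4  2  0  0  2  4  4  1  1  3  4  0
0.114  0  3  4  4  1  4  5  2  0  0  1  3  5  3  0  2  7  0
0.118  0  1  6  3  2  4  6  3  0  0  1  2  4  3  0  7  4  0
0.122  0  0  0  0  1  3  4  5  2  4  1  5  3  4  0  0  0  0
0.126  0  0  0  0  2  5  3  3  5  5  4  4  6  2  0  0  0  0
0.130  0  0  0  0  0  3  2  4  3  2  5  4  3  2  0  0  0  0
0.134  0  0  0  0  0  0  0  0  0  0  0  0  0  0  0  0  0  0
0.138  0  0  0  0  0  0  0  0  0  0  0  0  0  0  0  0  0  0
0.142  0  0  0  0  0  0  0  0  0  0  0  0  0  0  0  0  0  0
```

```bash
python3 - <<'E'
from h import *
for n in('scene','top'):
    z=np.load(n+'0.npz'); P=cloud(n,z['d']).reshape(-1,3)
    Q=P[np.hypot(P[:,0]-.577,P[:,1]-.177)<.065]
    p=Q[(Q[:,2]>.034)&(Q[:,2]<.047)]; A=np.c_[p[:,:2]-[.577,.177],np.ones(len(p))]; print(n,'plate plane',np.linalg.lstsq(A,p[:,2],rcond=None)[0].round(4))
    r=cv2.minAreaRect((p[:,:2]*1000).astype(np.float32)); print(' plate',np.round(r[0],1),np.round(r[1],1),round(r[2],1))
    for lo in(.061,.0635):
        T=Q[(Q[:,2]>lo)&(Q[:,2]<.075)]; r=cv2.minAreaRect((T[:,:2]*1000).astype(np.float32)); print(' tang',len(T),np.median(T[:,2]).round(4),np.round(r[0],1),np.round(r[1],1),round(r[2],1),'svd',line(T[:,:2])[2].round(1))
    C=Q[(Q[:,2]>.049)&(Q[:,2]<.056)]; C=C[np.hypot(*(C[:,:2]-[.578,.177]).T)<.027]; c,rad=cv2.minEnclosingCircle((C[:,:2]*1000).astype(np.float32)); print(' collar',np.round(c,1),round(rad,1))
E
```

```text
scene plate plane [-0.0011 -0.0064  0.04  ]
 plate [578.8 176.8] [82.4 91. ] 80.3
 tang 95 0.0643 [578.9 177.1] [37.3 11.3] 11.2 svd 12.6
 tang 65 0.065 [578.8 177.5] [37.3 10.3] 11.7 svd 14.5
 collar [578.8 176.6] 23.7
top plate plane [0.0067 0.0027 0.0409]
 plate [577.5 177.4] [81.  90.3] 80.3
 tang 43 0.0667 [577.5 177.6] [35.7  9.7] 15.1 svd 14.7
 tang 37 0.0669 [577.7 176.9] [35.4  9.1] 12.1 svd 14.4
 collar [577.2 177.1] 22.6
```

```bash
python3 -m creep '[{"linear":[0.02,0.01,0],"turn":[0.2,-0.8,0]},{"linear":[0.02,0.01,0],"turn":[0.2,-0.9,-0.2]},{"linear":[0,0,-0.2],"turn":[0,0,0]},{"linear":[0,0,-0.3],"turn":[0,0,0]},{"linear":[0,0,-0.3],"turn":[0,0,0]},{"linear":[0,0,-0.2],"turn":[0,0,0]},{"linear":[0,0,0],"turn":[0,0,0]},{"linear":[0,0,0],"turn":[0,0,0]}]'
python3 - <<'E'
from h import *
grab('scene','scene2')
E
python3 m.py scene2.npz | head -5
```

```text
clock: 9.95
tool_pos: [0.4801, 0.1551, 0.0738]
tool_rot: [[-0.975, -0.22, 0.03], [-0.22, 0.976, 0.007], [-0.031, 0.0, -1.0]]
wrist_force: [-0.5, 0.2, -3.6]
gripper_width: 0.0167
finger_force: 68.6
ang 12.71
z pct [0.0762 0.0881 0.0916]
plane slopes t,w [-0.01  -0.009  0.09 ] z at t=.1 0.0885 n 868
all top: t [0.0351 0.0379 0.131  0.1323] w [-0.0297 -0.0286  0.0298  0.0305]
dark n 482 t [0.0616 0.0638 0.131  0.1323] w [-0.0197 -0.0163  0.0172  0.0182]
```

```bash
python3 -m creep '[{"linear":[0,-0.01,-0.12],"turn":[0,0,0]},{"linear":[0,0,-0.12],"turn":[0,0,0]},{"linear":[0,0,-0.05],"turn":[0,0,0]},{"linear":[0,0,0],"turn":[0,0,0]}]'
python3 -m creep '[{"linear":[0,0,-0.08],"turn":[0,0,0]},{"linear":[0,0,-0.08],"turn":[0,0,0]},{"linear":[0,0,0],"turn":[0,0,0]}]'
```

```text
clock: 10.5
tool_pos: [0.4798, 0.1547, 0.0649]
tool_rot: [[-0.975, -0.22, 0.029], [-0.22, 0.976, 0.007], [-0.03, 0.0, -1.0]]
wrist_force: [-0.5, 0.8, -3.4]
gripper_width: 0.0166
finger_force: 68.6
clock: 10.88
tool_pos: [0.4798, 0.1547, 0.0601]
tool_rot: [[-0.975, -0.22, 0.029], [-0.22, 0.976, 0.007], [-0.03, 0.0, -1.0]]
wrist_force: [0.5, -0.1, -2.9]
gripper_width: 0.0167
finger_force: 68.6
```

```bash
python3 -m creep '[{"linear":[0,0,-0.08],"turn":[0,0,0]},{"linear":[0,0,-0.06],"turn":[0,0,0]},{"linear":[0,0,0],"turn":[0,0,0]}]'
python3 -m creep '[{"linear":[0,0,-0.04],"turn":[0,0,0]},{"linear":[0,0,0],"turn":[0,0,0]}]'
```

```text
clock: 11.25
tool_pos: [0.4798, 0.1547, 0.0559]
tool_rot: [[-0.975, -0.22, 0.029], [-0.22, 0.976, 0.007], [-0.03, 0.0, -1.0]]
wrist_force: [0.4, -0.2, -3.2]
gripper_width: 0.0161
finger_force: 68.6
clock: 11.5
tool_pos: [0.4799, 0.1547, 0.0549]
tool_rot: [[-0.975, -0.22, 0.03], [-0.22, 0.976, 0.007], [-0.03, 0.0, -1.0]]
wrist_force: [1.2, 0.7, -3.2]
gripper_width: 0.0164
finger_force: 68.6
```

```bash
python3 -m creep '[{"linear":[0,0,-0.05],"turn":[0,0,0]},{"linear":[0,0,0],"turn":[0,0,0]}]' | sed -n '2p;4p'
python3 -m creep '[{"linear":[0,0,-0.05],"turn":[0,0,0]},{"linear":[0,0,0],"turn":[0,0,0]}]'| sed -n '2p;4p'
```

```text
tool_pos: [0.48, 0.1547, 0.0537]
wrist_force: [-1.0, 0.1, 0.5]
tool_pos: [0.48, 0.1547, 0.0524]
wrist_force: [-1.9, -1.5, 5.4]
```

```bash
python3 - <<'E'
import numpy as np
for st in(3,1):
    th=np.radians(np.arange(12.7,-48,-st)); p=-101/30*np.c_[np.cos(th),np.sin(th)]; d=np.diff(p,axis=0).round(3)
    print([(round(np.degrees(t),1),*x) for t,x in zip(th[1:],d.tolist())][::1 if st==3 else 6])
E
python3 -m creep '[{"linear":[0,0,0.02],"turn":[0,0,0]},{"linear":[0,0,0],"turn":[0,0,0]}]'
```

```text
[(np.float64(9.7), -0.034, 0.173), (np.float64(6.7), -0.025, 0.174), (np.float64(3.7), -0.016, 0.176), (np.float64(0.7), -0.007, 0.176), (np.float64(-2.3), 0.002, 0.176), (np.float64(-5.3), 0.012, 0.176), (np.float64(-8.3), 0.021, 0.175), (np.float64(-11.3), 0.03, 0.174), (np.float64(-14.3), 0.039, 0.172), (np.float64(-17.3), 0.048, 0.17), (np.float64(-20.3), 0.057, 0.167), (np.float64(-23.3), 0.065, 0.164), (np.float64(-26.3), 0.074, 0.16), (np.float64(-29.3), 0.082, 0.156), (np.float64(-32.3), 0.09, 0.151), (np.float64(-35.3), 0.098, 0.146), (np.float64(-38.3), 0.106, 0.141), (np.float64(-41.3), 0.113, 0.135), (np.float64(-44.3), 0.12, 0.129), (np.float64(-47.3), 0.126, 0.123)]
[(np.float64(11.7), -0.012, 0.057), (np.float64(5.7), -0.006, 0.058), (np.float64(-0.3), -0.0, 0.059), (np.float64(-6.3), 0.006, 0.058), (np.float64(-12.3), 0.012, 0.058), (np.float64(-18.3), 0.018, 0.056), (np.float64(-24.3), 0.024, 0.054), (np.float64(-30.3), 0.029, 0.051), (np.float64(-36.3), 0.034, 0.048), (np.float64(-42.3), 0.039, 0.044)]
clock: 12.25
tool_pos: [0.48, 0.1547, 0.0526]
tool_rot: [[-0.975, -0.22, 0.03], [-0.22, 0.976, 0.007], [-0.031, 0.0, -1.0]]
wrist_force: [-2.5, -0.3, 2.6]
gripper_width: 0.0168
finger_force: 69.5
```

```bash
python3 -m creep '[{"linear":[-0.034,0.173,0],"turn":[0,0,-3]},{"linear":[-0.025,0.174,0],"turn":[0,0,-3]},{"linear":[-0.016,0.176,0],"turn":[0,0,-3]},{"linear":[-0.007,0.176,0],"turn":[0,0,-3]},{"linear":[0.002,0.176,0],"turn":[0,0,-3]},{"linear":[0,0,0],"turn":[0,0,0]}]'
python3 -c "from bench import *;s=sense();print(s['wrist_force'],s['moment'])"
```

```text
clock: 13.0
tool_pos: [0.4784, 0.1808, 0.0526]
tool_rot: [[-0.999, 0.039, 0.032], [0.039, 0.999, -0.001], [-0.032, -0.0, -0.999]]
wrist_force: [0.3, -2.0, 2.3]
gripper_width: 0.0165
finger_force: 69.5
[ 0.25392166 -1.99510809  2.28133409] [-0.47390172 -0.32139874 -0.12286678]
```

```bash
cat > q.py <<'E'
from bench import *
import numpy as np
s=sense();p=np.array(s['tool_pos']);F=np.array(s['wrist_force']);M=np.array(s['moment']);R=np.array(s['tool_rot'])
r=p[:2]-[.5785,.1769]
print('ang',np.degrees(np.arctan2(-R[1,0],-R[0,0])).round(2),'bearing',np.degrees(np.arctan2(-r[1],-r[0])).round(2),'rad',np.hypot(*r).round(4),'F',F.round(2),'M',M.round(3),'T',(r[0]*F[1]-r[1]*F[0]).round(3),'T+Mz',(r[0]*F[1]-r[1]*F[0]+M[2]).round(3))
E
python3 -m creep '[{"linear":[0.012,0.176,0],"turn":[0,0,-3]},{"linear":[0.021,0.175,0],"turn":[0,0,-3]},{"linear":[0.03,0.174,0],"turn":[0,0,-3]},{"linear":[0.039,0.172,0],"turn":[0,0,-3]},{"linear":[0.048,0.17,0],"turn":[0,0,-3]},{"linear":[0,0,0],"turn":[0,0,0]}]' |sed -n 2p; python3 q.py
```

```text
tool_pos: [0.4828, 0.2066, 0.0526]
ang -17.22 bearing -17.26 rad 0.1002 F [ 1.12 -3.14  2.14] M [-0.662 -0.442 -0.196] T 0.267 T+Mz 0.071
```

```bash
Z='{"linear":[0,0,0],"turn":[0,0,0]}'; python3 -m creep '[{"linear":[0.038,0.111,0],"turn":[0,0,-2]},{"linear":[0,0,0],"turn":[0,0,0]}]' >/dev/null; python3 q.py
python3 -m creep '[{"linear":[0.038,0.111,0],"turn":[0,0,-2]},{"linear":[0,0,0],"turn":[0,0,0]}]' >/dev/null; python3 q.py
```

```text
ang -19.22 bearing -19.2 rad 0.1002 F [ 0.53 -4.45  2.65] M [-0.785 -0.512 -0.171] T 0.404 T+Mz 0.232
ang -21.22 bearing -21.24 rad 0.1002 F [ 1.   -4.23  1.19] M [-0.915 -0.555 -0.254] T 0.359 T+Mz 0.105
```

```bash
python3 -m creep '[{"linear":[0.044,0.109,0],"turn":[0,0,-2]},{"linear":[0,0,0],"turn":[0,0,0]}]' >/dev/null; python3 q.py
```

```text
ang -23.2 bearing -23.26 rad 0.1002 F [ 2.24 -4.13  2.22] M [-1.009 -0.623 -0.198] T 0.292 T+Mz 0.094
```

```bash
python3 -m creep '[{"linear":[0.048,0.107,0],"turn":[0,0,-2]},{"linear":[0,0,0],"turn":[0,0,0]}]' >/dev/null; python3 q.py
```

```text
ang -25.19 bearing -25.22 rad 0.1002 F [ 1.69 -5.82  0.88] M [-1.064 -0.572 -0.155] T 0.456 T+Mz 0.301
```

```bash
python3 - <<'E'
from h import *
b,_=grab('scene','scene3')
x=cv2.resize(b[225:345,280:440,::-1],(800,600),interpolation=cv2.INTER_CUBIC); cv2.imwrite('pics/c3.png',x)
E
python3 q.py; python3 m.py scene3.npz
```

```text
ang -25.19 bearing -25.23 rad 0.1002 F [ 0.53 -5.92  0.85] M [-0.985 -0.576 -0.204] T 0.514 T+Mz 0.311
ang -25.19
z pct [0.0553 0.0682 0.072 ]
plane slopes t,w [-0.002 -0.013  0.069] z at t=.1 0.0686 n 933
all top: t [0.0353 0.0374 0.1307 0.1311] w [-0.031  -0.0287  0.0302  0.0314]
dark n 450 t [0.0525 0.0567 0.1308 0.1311] w [-0.0242 -0.0173  0.0173  0.0179]
0.030  0  0  0  0  0  0  0  0  0  0  0  0  0  0  0  0  0  0
0.034  0  0  0  0  0  0  0  3  3  1  8  0  0  0  0  0  0  0
0.038  0  0  0  0  0  0  1  1  4  1 10  0  0  0  0  0  0  0
0.042  0  0  0  0  0  0  0  2  5  3  8  1  0  0  0  0  0  0
0.046  0  0  0  0  0  0  0  1  3  3  8  1  0  0  0  0  0  0
0.050  0  0  2  3  1  3  2  1  5  3  5  2  1  3  3  2  4  0
0.054  0  1  3  3  5  2  2  5  3  4  4  5  3  3  4  5  7  0
0.058  0  0  6  2  2  3  4  4  4  3  3  4  2  5  2  8  2  0
0.062  0  2  3  7  3  2  5  3  6  3  5  4  4  5  1  5  6  0
0.066  0  2  5  5  1  1  0  3  1  2  1  1  0  2  0  4  8  0
0.070  0  2  6  4  0  5  3  3  3  4  4  4  4  4  2  1  7  0
0.074  0  1  8  1  2  3  3  3  4  3  4  4  3  7  1  3 10  0
0.078  0  1  5  3 
[... 301 characters left out ...]
1  5  4  4  3  3  1  3  5  5  1  4 11  0
0.102  0  1  8  4  1  4  5  8  3  2  0  3  6  3  0  5  7  0
0.106  0  0 10  3  1  3  4  8  2  3  2  4  5  3  0  4  9  0
0.110  0  2  6  4  1  4  6  5  4  3  2  2  6  5  3  2  8  0
0.114  0  0  4  5  1  4  5  6  4  3  0  3  7  3  0  3  9  0
0.118  0  0  5  3  1  5  5  5  1  2  1  3  6  6  0  7  3  0
0.122  0  0  0  0  3  4  2  4  5  4  3  3  5  7  0  0  0  0
0.126  0  0  0  0  0  4  1  5  2  4  3  3  5  6  0  0  0  0
0.130  0  0  0  0  1  2  4  2  0  4  3  0  5  1  0  0  0  0
0.134  0  0  0  0  0  0  0  0  0  0  0  0  0  0  0  0  0  0
0.138  0  0  0  0  0  0  0  0  0  0  0  0  0  0  0  0  0  0
0.142  0  0  0  0  0  0  0  0  0  0  0  0  0  0  0  0  0  0
```

View pics/c3.png

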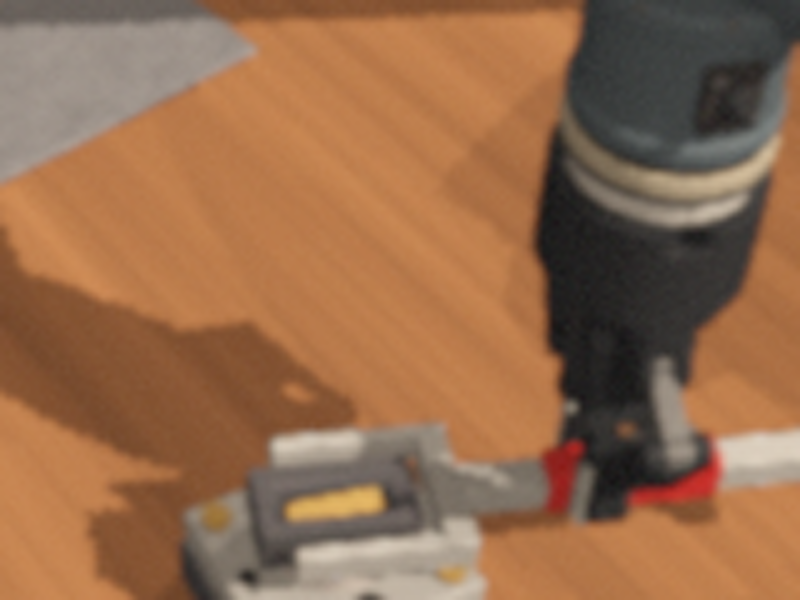

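Seated: the tang fills the slot at crop (335,503) and the block follows the tool. I'll carry on in small steps.

```bash
python3 -m creep '[{"linear":[0.052,0.105,0],"turn":[0,0,-2]},{"linear":[0,0,0],"turn":[0,0,0]}]' >/dev/null; python3 q.py
```

```text
ang -27.18 bearing -27.21 rad 0.1003 F [ 2.66 -4.87  2.56] M [-1.08  -0.591 -0.153] T 0.312 T+Mz 0.159
```

```bash
python3 -m creep '[{"linear":[0.055,0.103,0],"turn":[0,0,-2]},{"linear":[0,0,0],"turn":[0,0,0]}]' >/dev/null; python3 q.py
```

```text
ang -29.18 bearing -29.2 rad 0.1003 F [ 2.2  -4.58  1.41] M [-1.135 -0.636 -0.169] T 0.294 T+Mz 0.125
```

```bash
python3 -m creep '[{"linear":[0.059,0.101,0],"turn":[0,0,-2]},{"linear":[0,0,0],"turn":[0,0,0]}]' >/dev/null; python3 q.py
```

```text
ang -31.17 bearing -31.17 rad 0.1003 F [ 1.18 -6.02  1.38] M [-1.064 -0.566 -0.206] T 0.455 T+Mz 0.248
```

```bash
python3 -m creep '[{"linear":[0.031,0.05,0],"turn":[0,0,-1]},{"linear":[0,0,0],"turn":[0,0,0]}]' >/dev/null; python3 q.py
```

```text
ang -32.16 bearing -32.11 rad 0.1002 F [ 2.09 -5.58  1.63] M [-1.135 -0.649 -0.145] T 0.363 T+Mz 0.218
```

```bash
python3 -m creep '[{"linear":[0.032,0.049,0],"turn":[0,0,-1]},{"linear":[0,0,0],"turn":[0,0,0]}]' >/dev/null; python3 q.py
```

```text
ang -33.15 bearing -33.09 rad 0.1002 F [ 2.33 -5.35  1.51] M [-1.114 -0.581 -0.096] T 0.321 T+Mz 0.225
```

```bash
python3 -m creep '[{"linear":[0.033,0.049,0],"turn":[0,0,-1]},{"linear":[0,0,0],"turn":[0,0,0]}]' >/dev/null; python3 q.py
```

```text
ang -34.15 bearing -34.09 rad 0.1002 F [ 2.01 -5.49  1.38] M [-1.148 -0.64  -0.075] T 0.342 T+Mz 0.267
```

```bash
python3 -m creep '[{"linear":[0.034,0.048,0],"turn":[0,0,-1]},{"linear":[0,0,0],"turn":[0,0,0]}]' >/dev/null; python3 q.py
```

```text
ang -35.13 bearing -35.03 rad 0.1002 F [ 1.76 -6.18  2.52] M [-1.185 -0.648 -0.094] T 0.407 T+Mz 0.313
```

```bash
python3 -m creep '[{"linear":[0.034,0.048,0],"turn":[0,0,-1]},{"linear":[0,0,0],"turn":[0,0,0]}]' >/dev/null; python3 q.py
```

```text
ang -36.07 bearing -35.82 rad 0.1002 F [ 1.47 -6.4   2.17] M [-1.353 -0.585  0.088] T 0.434 T+Mz 0.522
```

```bash
python3 -m creep '[{"linear":[0.035,0.047,0],"turn":[0,0,-1]},{"linear":[0,0,0],"turn":[0,0,0]}]' >/dev/null; python3 q.py
python3 - <<'E'
from h import *
b,_=grab('scene','scene4')
x=cv2.resize(b[285:365,310:417,::-1],(800,600),interpolation=cv2.INTER_CUBIC); cv2.imwrite('pics/c4.png',x)
E
```

```text
ang -37.02 bearing -36.7 rad 0.1002 F [ 2.54 -6.99  1.63] M [-1.397 -0.546  0.202] T 0.41 T+Mz 0.613
```

View pics/c4.png

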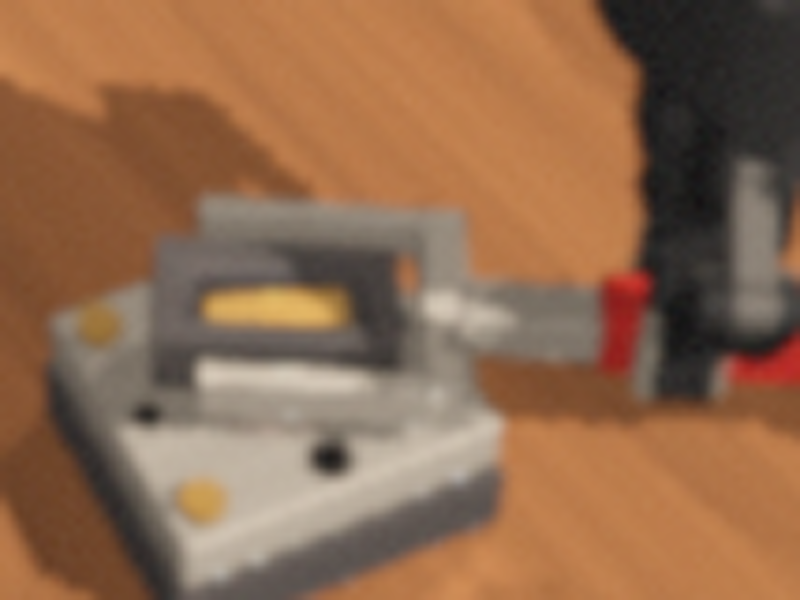

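The tang is still in the slot (crop 277,305). The torque is climbing, so the screw is home. I'll go on in 1° steps and watch for the break.

```bash
python3 -m creep '[{"linear":[0.035,0.047,0],"turn":[0,0,-1]},{"linear":[0,0,0],"turn":[0,0,0]}]' >/dev/null; python3 q.py
```

```text
ang -38.05 bearing -37.77 rad 0.1002 F [ 1.74 -6.96  2.43] M [-1.427 -0.602  0.145] T 0.444 T+Mz 0.59
```

```bash
python3 -m creep '[{"linear":[0.036,0.046,0],"turn":[0,0,-1]},{"linear":[0,0,0],"turn":[0,0,0]}]' >/dev/null; python3 q.py
```

```text
ang -39.07 bearing -38.85 rad 0.1002 F [ 2.24 -5.81  1.85] M [-1.336 -0.608  0.077] T 0.312 T+Mz 0.389
```

```bash
cat > b.py <<'E'
from h import *
import sys
def ang(fn,a):
    z=np.load(fn); P=cloud('scene',z['d']).reshape(-1,3); ax=np.array([np.cos(np.radians(a)),np.sin(np.radians(a))]); ay=np.array([-ax[1],ax[0]])
    q=P[:,:2]-[.5788,.1770]; t=q@ax; w=q@ay; zz=P[:,2]; g=z['p'].reshape(-1,3).astype(int).sum(1)
    m=(abs(t)<.026)&(abs(w)<.036)&(zz>.063)&(zz<.078)
    # outer cheek edges & block outer edges: max/min w in t bins
    out=[]
    dk=m&(abs(w)<.0205)&(g<330)
    for mm in(dk,m):
        for sg in(1,-1):
            e=[(c,np.percentile(w[mm&(abs(t-c)<.003)]*sg,95)*sg) for c in np.arange(-.022,.023,.004) if (mm&(abs(t-c)<.003)).sum()>8]
            e=np.array(e); k=np.polyfit(e[:,0],e[:,1],1); out.append((round(np.degrees(np.arctan(k[0])),2),round(k[1]*1000,2)))
    print(fn,a,'block',out[:2],'cheeks',out[2:])
grab('scene','scene5')
ang('scene3.npz',-25.2); ang('scene4.npz',-37.0); ang('scene5.npz',-39.07)
E
python3 b.py; python3 q.py
```

```text
scene3.npz -25.2 block [(np.float64(-0.17), np.float64(16.53)), (np.float64(0.81), np.float64(-14.17))] cheeks [(np.float64(-5.83), np.float64(28.12)), (np.float64(5.74), np.float64(-25.51))]
scene4.npz -37.0 block [(np.float64(0.66), np.float64(16.5)), (np.float64(0.08), np.float64(-15.76))] cheeks [(np.float64(-6.68), np.float64(28.03)), (np.float64(7.28), np.float64(-25.13))]
scene5.npz -39.07 block [(np.float64(2.95), np.float64(16.65)), (np.float64(2.39), np.float64(-15.71))] cheeks [(np.float64(-6.03), np.float64(28.08)), (np.float64(5.5), np.float64(-25.6))]
ang -39.06 bearing -38.85 rad 0.1002 F [ 1.47 -5.87  2.11] M [-1.31  -0.567  0.161] T 0.366 T+Mz 0.526
```

The block has turned about 2.4° (0.041 rad) against the handle and the torque has peaked and dropped, so it clicked. Now I'll back off within the play and lift.

```bash
python3 -m creep '[{"linear":[-0.036,-0.046,0],"turn":[0,0,1]},{"linear":[-0.035,-0.047,0],"turn":[0,0,1]},{"linear":[-0.035,-0.047,0],"turn":[0,0,1]},{"linear":[-0.034,-0.048,0],"turn":[0,0,1]},{"linear":[0,0,0],"turn":[0,0,0]}]' >/dev/null; python3 q.py
python3 -m creep '[{"linear":[-0.034,-0.048,0],"turn":[0,0,1]},{"linear":[-0.033,-0.049,0],"turn":[0,0,1]},{"linear":[-0.032,-0.049,0],"turn":[0,0,1]},{"linear":[0,0,0.03],"turn":[0,0,0]},{"linear":[0,0,0],"turn":[0,0,0]}]' >/dev/null; python3 q.py
```

```text
ang -35.17 bearing -35.11 rad 0.1002 F [ 1.96 -5.49  2.26] M [-1.09  -0.631 -0.121] T 0.337 T+Mz 0.216
ang -32.28 bearing -32.21 rad 0.102 F [ 0.24  0.16 -0.57] M [-0.052 -0.18  -0.002] T -0.027 T+Mz -0.029
```

```bash
python3 -m creep '[{"linear":[0,0,0.08],"turn":[0,0,0]},{"linear":[0,0,0.1],"turn":[0,0,0]},{"linear":[0,0,0],"turn":[0,0,0]}]'|sed -n 2p; python3 q.py
python3 -m creep '[{"linear":[0,0,0.15],"turn":[0,0,0]},{"linear":[0,0,0.2],"turn":[0,0,0]},{"linear":[0,0,0.3],"turn":[0,0,0]},{"linear":[0,0,0.4],"turn":[0,0,0]},{"linear":[0,0,0.4],"turn":[0,0,0]},{"linear":[0,0,0.2],"turn":[0,0,0]},{"linear":[0,0,0],"turn":[0,0,0]}]'|sed -n 2p; python3 q.py
python3 - <<'E'
from h import *
grab('scene','scene6'); z=np.load('scene6.npz'); Q=cloud('scene',z['d']).reshape(-1,3); Q=Q[np.hypot(Q[:,0]-.579,Q[:,1]-.177)<.022]
T=Q[(Q[:,2]>.0625)&(Q[:,2]<.072)]; print(len(T),cv2.minAreaRect((T[:,:2]*1000).astype(np.float32)),line(T[:,:2])[2])
E
python3 m.py scene6.npz | head -5
```

```text
tool_pos: [0.4924, 0.2309, 0.0587]
ang -32.29 bearing -32.12 rad 0.1016 F [-0.49 -0.47 -3.94] M [ 0.065  0.077 -0.025] T 0.067 T+Mz 0.041
tool_pos: [0.4933, 0.231, 0.1091]
ang -32.3 bearing -32.42 rad 0.1009 F [-0.32  0.29 -3.69] M [0.053 0.148 0.004] T -0.007 T+Mz -0.003
92 ((578.853759765625, 177.19027709960938), (11.936178207397461, 35.90218734741211), 56.41420364379883) -29.553614123782708
ang -32.29
z pct [0.1122 0.1241 0.1274]
plane slopes t,w [-0.005 -0.011  0.125] z at t=.1 0.1245 n 979
all top: t [0.0351 0.0378 0.1302 0.1312] w [-0.0296 -0.0281  0.0308  0.0325]
dark n 481 t [0.0359 0.0635 0.1304 0.1312] w [-0.0247 -0.0225  0.018   0.0192]
```

```bash
python3 -m creep '[{"linear":[0.04,-0.37,0],"turn":[0,0,1]},{"linear":[0.09,-0.74,0],"turn":[0,0,2]},{"linear":[0.09,-0.74,0],"turn":[0,0,2]},{"linear":[0.09,-0.74,0],"turn":[0,0,2]},{"linear":[0.09,-0.74,0],"turn":[0,0,2]},{"linear":[0.09,-0.74,0],"turn":[0,0,2]},{"linear":[0.09,-0.74,0],"turn":[0,0,2.1]},{"linear":[0.09,-0.74,0],"turn":[0,0,2.1]},{"linear":[0.09,-0.74,0],"turn":[0,0,2.1]},{"linear":[0.09,-0.74,0],"turn":[0,0,2.1]},{"linear":[0.09,-0.74,0],"turn":[0,0,2.1]},{"linear":[0.09,-0.74,0],"turn":[0,0,2.1]},{"linear":[0.09,-0.74,0],"turn":[0,0,2.1]},{"linear":[0.09,-0.74,0],"turn":[0,0,2.1]},{"linear":[0.09,-0.74,0],"turn":[0,0,2.1]},{"linear":[0.09,-0.74,0],"turn":[0,0,2.1]},{"linear":[0.09,-0.74,0],"turn":[0,0,2.1]},{"linear":[0.09,-0.74,0],"turn":[0,0,2.1]},{"linear":[0.04,-0.37,0],"turn":[0,0,1]},{"linear":[0,0,0],"turn":[0,0,0]}]'
python3 -m creep '[{"linear":[0,0,-0.4],"turn":[0,0,0]},{"linear":[0,0,-0.6],"turn":[0,0,0]},{"linear":[0,0,-0.6],"turn":[0,0,0]},{"linear":[0,0,-0.5],"turn":[0,0,0]},{"linear":[0,0,-0.4],"turn":[0,0,0]},{"linear":[0,0,-0.3],"turn":[0,0,0]},{"linear":[0,0,-0.15],"turn":[0,0,0]},{"linear":[0,0,0],"turn":[0,0,0]},{"linear":[0,0,0],"turn":[0,0,0]}]'
```

```text
clock: 22.7
tool_pos: [0.5411, -0.1691, 0.1079]
tool_rot: [[-0.996, -0.084, 0.03], [-0.084, 0.996, 0.003], [-0.03, 0.001, -1.0]]
wrist_force: [0.3, -0.3, -3.9]
gripper_width: 0.0163
finger_force: 68.7
clock: 23.82
tool_pos: [0.5416, -0.169, 0.0202]
tool_rot: [[-0.996, -0.085, 0.031], [-0.085, 0.996, 0.002], [-0.031, -0.0, -1.0]]
wrist_force: [0.5, 0.5, -3.3]
gripper_width: 0.0161
finger_force: 68.8
```

```bash
python3 -m creep '[{"linear":[0,0,-0.15],"turn":[0,0,0]},{"linear":[0,0,-0.12],"turn":[0,0,0]},{"linear":[0,0,-0.08],"turn":[0,0,0]},{"linear":[0,0,0],"turn":[0,0,0]}]' | sed -n '2p;4p'
python3 -m creep '[{"linear":[0,0,-0.06],"turn":[0,0,0]},{"linear":[0,0,0],"turn":[0,0,0]}]' | sed -n '2p;4p'
```

```text
tool_pos: [0.5418, -0.1688, 0.0096]
wrist_force: [2.3, 1.8, 1.1]
tool_pos: [0.542, -0.1689, 0.0085]
wrist_force: [1.5, 1.4, 6.9]
```

```bash
python3 -m creep '[{"linear":[0,0,0],"turn":[-0.1,0.8,0]},{"linear":[0,0,0],"turn":[-0.1,0.8,0]},{"linear":[0,0,0],"turn":[0,0,0]}]' | sed -n '2p;4p'
python3 -m creep '[{"linear":[0,0,0],"turn":[0,0,0]},{"linear":[0,0,0],"turn":[0,0,0]},{"linear":[0,0,0],"turn":[0,0,0]},{"linear":[0,0,0],"turn":[0,0,0]},{"linear":[0,0,0],"turn":[0,0,0]},{"linear":[0,0,0],"turn":[0,0,0]}]' 50
python3 -m creep '[{"linear":[0,0,0.2],"turn":[0,0,0]},{"linear":[0,0,0.5],"turn":[0,0,0]},{"linear":[0,0,0.8],"turn":[0,0,0]},{"linear":[0,0,1],"turn":[0,0,0]},{"linear":[0,0,1],"turn":[0,0,0]},{"linear":[-0.5,0,1],"turn":[0,0,0]},{"linear":[-1,0.5,1],"turn":[0,0,0]},{"linear":[-1,1,0],"turn":[0,0,0]},{"linear":[-0.5,1,0],"turn":[0,0,0]},{"linear":[0,1,0],"turn":[0,0,0]},{"linear":[0,1,0],"turn":[0,0,0]},{"linear":[0,1,0],"turn":[0,0,0]},{"linear":[0,0,0],"turn":[0,0,0]},{"linear":[0,0,0],"turn":[0,0,0]}]'
python3 - <<'E'
from h import *
b,_=grab('scene','scene7'); a,_=grab('top','top7')
x=cv2.resize(b[190:370,180:400,::-1],(489,400)); y=cv2.resize(a[170:300,290:390,::-1],(308,400)); cv2.imwrite('pics/end.png',np.hstack([x,y]))
P=cloud('scene',np.load('scene7.npz')['d']).reshape(-1,3); c=np.array([.5265,-.1684]); ax=np.array([.9964,.0852])
t=(P[:,:2]-c)@ax; w=(P[:,:2]-c)@[-ax[1],ax[0]]
for lo,hi in((-.088,-.07),(-.06,-.04),(.04,.055),(.09,.1),(.125,.14)):
    m=(abs(w)<.006)&(t>lo)&(t<hi)&(P[:,2]>.012); print(lo,np.median(P[m,2]).round(4) if m.any() else None)
E
```

```text
tool_pos: [0.5418, -0.169, 0.0085]
wrist_force: [-2.1, 0.4, 6.1]
clock: 25.7
tool_pos: [0.5413, -0.1687, 0.0075]
tool_rot: [[-0.996, -0.086, 0.002], [-0.086, 0.996, -0.001], [-0.002, -0.001, -1.0]]
wrist_force: [-0.2, -0.2, 0.4]
gripper_width: 0.0497
finger_force: 0.0
clock: 27.45
tool_pos: [0.4517, -0.0041, 0.1732]
tool_rot: [[-0.996, -0.086, 0.004], [-0.086, 0.996, -0.001], [-0.004, -0.002, -1.0]]
wrist_force: [-0.7, -0.5, -0.1]
gripper_width: 0.0501
finger_force: 0.0
-0.088 0.0257
-0.06 0.022
0.04 0.0225
0.09 0.019
0.125 0.0201
```

View pics/end.png

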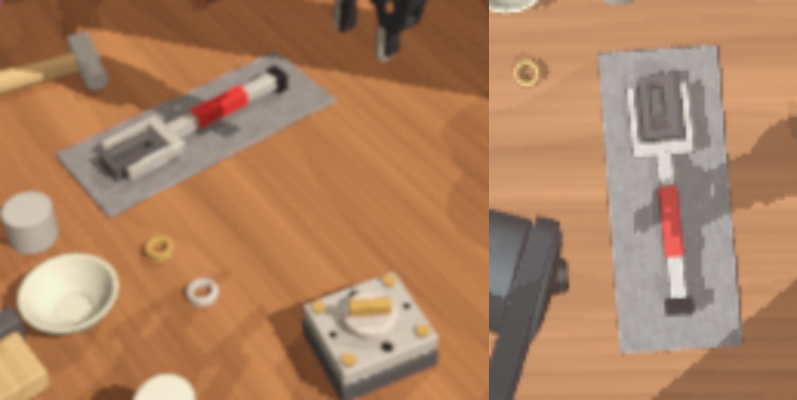

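The wrench lies flat on the mat, socket at (140,148) and butt at (278,78). The tang is turned to tight at (370,306), and nothing else has moved. Handing in.

```bash
python3 -c "from bench import *;print(sign_off())"
```

```text
the job is handed in; nothing more can be done
None
```

The job is handed in, with no verdict returned: the wrench clicked at about 0.04 rad and I stopped there, the screw was left tight, and the wrench is back flat on the grey mat with nothing else visibly moved.

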